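# Stack the mount discs and hold the cast lever over the fixture

## Task

On the assembly fixture, lay the large steel disc flat and centred on the round plate, then the small disc flat and centred on top of it. Then pick up the cast lever by its balance point and hold it still and level a few centimetres clear above the fixture, its big boss centred over the disc stack and its small eye over the post, touching neither; finish while still holding it there. Leave the tin, the control box and the screwdriver where they are.

Things in the scene. Friction and masses are not known exactly. Their poses are not given: they have to be found in the camera images.
- plate_top (a point): centre of the top face of the fixture's round dark steel plate, 72 mm across, top 30 mm above the bench. The fixture is fixed to the bench: a grey bed 14 mm high carries the plate and, 170 mm from it along this point's x axis, a thin upright post. z is up
- post_top (a point): centre of the top of the fixture's upright post, 22 mm across, top 58 mm above the bench (level with the top of the finished disc stack)
- disc_large_center (a point): centre (half-way up) of the large plain steel disc, 56 mm across, 14 mm thick, about 0.25 kg, lying flat on the bench
- disc_small_center (a point): centre (half-way up) of the small plain steel disc, 40 mm across, 14 mm thick, about 0.13 kg, lying flat on the bench
- lever_balance (a point): balance point of the cast aluminium offset lever, half-way up its straight bar: 54 mm from the boss's axis towards the eye, 32 mm above the lever's underside. The bar is 20 mm wide and 24 mm tall, from 20 to 44 mm above the underside, with a clear gap below; x points along the bar to the eye, z up. The lever (about 0.5 kg) is 210 mm long and stands on its boss and its eye, with the bar bridging them
- lever_boss (a point): centre of the underside of the lever's heavy round boss, 54 mm across, 44 mm tall
- lever_eye (a point): centre of the underside of the lever's small round eye, 26 mm across, 44 mm tall, 170 mm from the boss's axis
- grease_tin: bystander: closed grey tin, 64 mm across, 60 mm tall; origin at the centre of its underside
- control_box: bystander: flat grey control box with a black plug, about 60 x 120 x 28 mm; origin at the centre of the main box's underside
- screwdriver: bystander: red-handled screwdriver 200 mm long, lying on the bench; x along it, handle to -x

How it is judged:
On the way, in this order (a step that is already met when the one before it is completed fails the run):
1. the large disc lies flat and centred on the plate, let go (horizontal distance between disc_large_center and plate_top below 0.008 m and z of disc_large_center in the frame of plate_top between 0.003 and 0.011 m and angle between disc_large_center's own z axis and vertical below 0.1 rad and contact force between the fingers and disc_large below 0.1 N), for 0.2 s.
2. the small disc lies flat and centred on the large one, let go (all of step 1 and horizontal distance between disc_small_center and plate_top below 0.008 m and z of disc_small_center in the frame of plate_top between 0.017 and 0.025 m and angle between disc_small_center's own z axis and vertical below 0.1 rad and contact force between the fingers and disc_small below 0.1 N), for 0.2 s.
3. the lever is lifted clear of the bench, gripped at its balance point (height (world z) of each of lever_boss, lever_eye above 0.03 m and x of the grasp point in the frame of lever_balance between -0.02 and 0.02 m and contact force between the fingers and lever above 1 N), for 0.2 s.
At the end, for the whole second after the job is handed in: Both discs flat on the plate, large below, within 8 mm of its centre, let go. Fingers hold the lever within 20 mm of its balance point, still, level within 0.1 rad, boss within 14 mm of the plate's centre, eye within 22 mm of the post, 10 to 90 mm above the stack, touching nothing else (all of step 2 and x of the grasp point in the frame of lever_balance between -0.02 and 0.02 m and contact force between the fingers and lever above 1 N and horizontal distance between lever_boss and plate_top below 0.014 m and horizontal distance between lever_eye and post_top below 0.022 m and z of lever_boss in the frame of plate_top between 0.038 and 0.118 m and z of lever_eye in the frame of post_top between 0.008 and 0.095 m and angle between lever_balance's own z axis and vertical below 0.1 rad and linear speed of lever below 0.02 m/s and angular speed of lever below 0.15 rad/s and contact force between lever and fixture below 0.1 N and contact force between lever and disc_large below 0.1 N and contact force between lever and disc_small below 0.1 N and contact force between lever and grease_tin below 0.1 N and contact force between lever and control_box below 0.1 N and contact force between lever and screwdriver below 0.1 N); the arm keeps its last pose, push and grip.
It fails at once if the tin is moved more than 30 mm (distance of grease_tin from where it was at the start of the episode above 0.03 m).
It fails at once if the control box is moved more than 30 mm (distance of control_box from where it was at the start of the episode above 0.03 m).
It fails at once if the screwdriver is moved more than 30 mm (distance of screwdriver from where it was at the start of the episode above 0.03 m).
It also fails if it takes over 70 s, if anything falls off the work surface, if the arm or the gripper's body presses on something with over 40 N, if the wrist force passes 120 N, or if a joint passes its speed limit or range.

## Robot

A 6-joint arm with a two-finger parallel gripper is mounted at the origin on the work surface. World frame = base frame: x ahead of the robot, y to its left, z up, the work surface at z = 0. Lengths are in m, angles in rad, forces in N, time in s.
With the tool pointing down it reaches from about 0.35 to 0.95 m from the base axis. Payload 17.4 kg.
Tool frame: the origin (TCP) lies at the very end of the fingers, on their centre line; the grasp point (between the pads) lies 19 mm behind it; z points along the fingers, y is the direction in which the jaws open and shut (so a half turn about z gives the same grasp; the last joint's range is limited). The gripper opens to 93 mm and grips with 3 to 60 N. Pads are 15 mm wide; open, the fingers measure 128 mm over their backs; the gripper's body (75 mm by 188 mm) begins 65 mm behind the grasp point.
Start: joints at [-1.22, 0.116, 1.442, -0, 1.584, -0.038], TCP at [0.256, -0.625, 0.219] pointing down, gripper open.
Joint ranges: [-2.83, 2.83], [-0.83, 2.19], [0.07, 2.5], [-1.14, 4.28], [0.01, 3], [-2.97, 2.97]. Speed limits (rad/s): [1.89, 1.89, 2.22, 3.14, 3.14, 3.14].

## Interface

Orientations are given as a unit quaternion [w, x, y, z].
In Python, from rig import get_state, snapshot, close_job gives the robot as it stands.
- The arm moves only by the tool carry_out, never from a script. Its argument "plan" is a list of rows, each a list of 3 entries, a list of its own where there are three numbers: the shift along the tool's x, y, z in units of 25 mm (1.0 is 25 mm), then the turn about the tool's z in rad, then the opening, from 0 (shut) to 1 (fully open). In form: [[[x, y, z], roll, hand], ...]. A call has 1 to 12 rows; each row is the pose to reach, as a shift and turn from the pose commanded when the call began, along the tool's axes at that moment; what a row does not reach only later rows make up. A row lasts 1/10 s, in which the tool goes at most 50 mm and 8.59 degrees, less where a joint would pass 70% of its speed; a pose out of reach is approached as far as the arm can. A call with a gripper value outside its range is refused whole. The fingers move at their own pace and stop on an object; "force" is the grip in N (left out, the last holds). Time passes only in rows, so rows that repeat a pose let the fingers close. It gives the time, the measured TCP pose, the force and the opening at its end, in the units of the state.
- get_state(): the state, without advancing time (a new reading comes with each control period).
- snapshot(name): name is "scene" or "top"; returns a dict with "color" (480x640x3 uint8, red, green, blue), "mtx" (3x3 intrinsics, pixels), "dist" ([k1, k2, p1, p2, k3] as OpenCV has them; the pictures are not rectified), "R" (3x3) and "t" (3): a world point X has camera coordinates R X + t. Camera axes: x right, y down, z forward; pixel columns grow to the right and rows downward; lengths in m; the calibration is good to about 2 mm. A picture is of the moment at which its call begins. There is no depth.
- close_job(): hands the job in, once; it reports no verdict.
The state is a dict: "time": time; "joints": joint angles; "joint_vel": joint speeds; "joint_efforts": joint torques, N m; "tcp_pos": TCP position; "tcp_rot": TCP orientation; "ft_force": force on the tool from outside, world axes, zero at the start; "ft_torque": the same for the moment, N m; "grip_width": opening from 0.0 (shut) to 1.0 (fully open).
Only numpy, scipy, OpenCV 4.12 (cv2) and the standard library are available. Lean on these libraries where they do the work, as an engineer would, in place of code of your own. Each camera call takes 0.05 s, during which the arm holds its last target.

## Working session

There is one attempt and no reset: what is moved stays moved. The work goes in short steps, Python scripts to look and compute and a tool call to move; the robot and the scene stay as the last step left them, time stands still between calls to the robot, and variables do not carry over. Pictures are saved under pics/ and viewed, and the job is handed in when it is done.

Besides the shell and the picture viewer there is one more tool, called after "Call:" as name(argument=value, ...), one argument or row to a line, values as JSON. carry_out: Moves the arm, as the interface text tells. Its arguments: {"type":"object","properties":{"plan":{"type":"array","items":{"type":"array"}},"force":{"type":"number"}},"required":["plan"]}

```bash
mkdir -p pics; ls
python3 - <<'E'
from rig import get_state, snapshot
import cv2
s=get_state(); print({k:(v if not hasattr(v,'tolist') else v.tolist()) for k,v in s.items()})
for n in ("scene","top"):
    d=snapshot(n); cv2.imwrite(f"pics/{n}0.png",d["color"][:,:,::-1]); print(n,d["mtx"],d["dist"],d["R"],d["t"])
E
```

```text
pics
{'time': 0.0, 'joints': [-1.2197967970300048, 0.11645504233245305, 1.4422735839017302, 8.690945788083216e-06, 1.5839649363683928, -0.03781700429482249], 'joint_vel': [0.0012580847058627528, -9.138996276554412e-05, -0.00037209481707528233, 8.353578000772934e-05, -5.372923198120619e-05, 0.00017110538065788435], 'joint_efforts': [-0.0038862174551468343, -72.12600946426392, -62.261667251586914, 0.0778913707472384, 0.023692521499469876, -0.0001194383139591082], 'tcp_pos': [0.25580280779572334, -0.6244354951884662, 0.21792087011595357], 'tcp_rot': [-0.000544397090881368, 0.9811619965863734, 0.19318600734946711, -8.155256320869562e-05], 'ft_force': [-0.7194393579410369, -0.18497789369290393, 0.23716379572075666], 'ft_torque': [0.04948670677501135, 0.039467181285991325, -0.015510279614010478], 'grip_width': 0.9956282129190022}
scene [[532.349366     0.         324.79388539]
 [  0.         532.349366   239.13719282]
 [  0.           0.           1.        ]] [0.03515745 0.         0.         0.         0.        ] [[ 0.67811106  0.73487105  0.01139854]
 [ 0.56173546 -0.5082224  -0.65281182]
 [-0.47393951  0.44908188 -0.75743436]] [-0.37101075 -0.24331255  1.55202354]
top [[444.11018964   0.         323.27498166]
 [  0.         444.11018964 234.25540218]
 [  0.           0.           1.        ]] [0.00047159 0.         0.         0.         0.        ] [[ 0.01993253 -0.9996555  -0.01707532]
 [-0.99249772 -0.01772347 -0.1209717 ]
 [ 0.12062739  0.01935849 -0.99250908]] [0.0140895  0.52075175 0.92286061]
```

View pics/scene0.png

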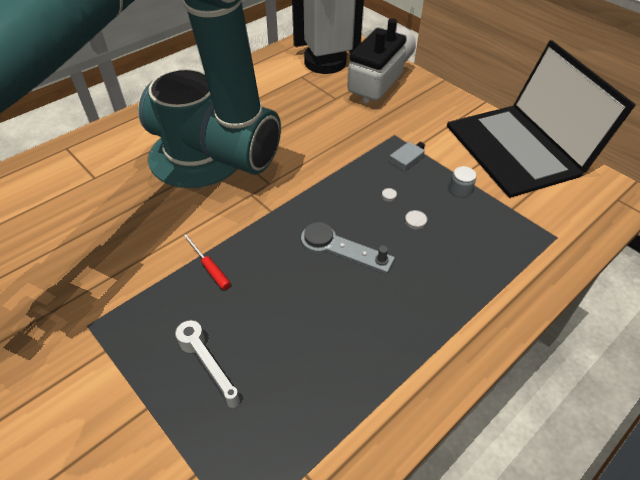

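View pics/top0.png

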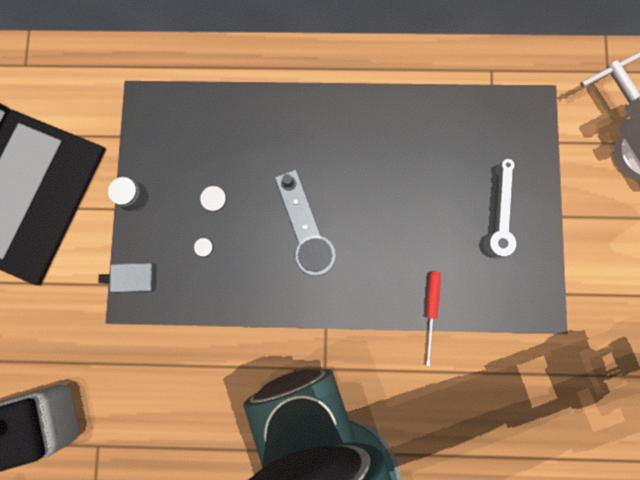

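The scene view shows the lever with its boss at (189,334) and eye at (232,397). The plate is at (318,235) and the post at (382,255). The large disc is at (416,219) and the small one at (389,194). In the top view the discs are at (213,198) and (203,247), the plate at (315,255), the post at (289,181), and the lever boss and eye at (503,243) and (508,163).

```bash
cat > h.py <<'E'
import numpy as np, cv2
from rig import get_state, snapshot
def ray(d,uv):
    p=cv2.undistortPoints(np.array([[uv]],float),d["mtx"],d["dist"])[0,0]
    R=np.array(d["R"]);t=np.array(d["t"])
    return -R.T@t, R.T@np.array([p[0],p[1],1])
def onz(d,uv,z):
    c,r=ray(d,uv); return (c+r*(z-c[2])/r[2])
def proj(d,X):
    return cv2.projectPoints(np.array(X,float).reshape(-1,3),cv2.Rodrigues(np.array(d["R"]))[0],np.array(d["t"]),d["mtx"],d["dist"])[0][:,0]
def crop(d,u,v,w,name,f=8):
    c=d["color"][v-w:v+w,u-w:u+w,::-1]; cv2.imwrite("pics/"+name,cv2.resize(c,None,fx=f,fy=f,interpolation=cv2.INTER_NEAREST))
E
python3 - <<'E'
from h import *
D={n:snapshot(n) for n in("scene","top")}
for n in D: print(n,"cam",ray(D[n],(0,0))[0])
def blobs(n,thr,box):
    d=D[n];g=cv2.cvtColor(d["color"],cv2.COLOR_RGB2GRAY);u0,v0,u1,v1=box
    m=np.zeros_like(g);m[v0:v1,u0:u1]=(g[v0:v1,u0:u1]>thr)*255
    cs=cv2.findContours(m,cv2.RETR_CCOMP,cv2.CHAIN_APPROX_NONE)[0]
    for c in cs:
        if len(c)>=8:
            e=cv2.fitEllipse(c);M=cv2.moments(c);print(n,thr,len(c),"ell",np.round(e[0],1),np.round(e[1],1),"box",cv2.boundingRect(c),onz(D[n],e[0],.014).round(4))
for thr in (120,170,200):
    blobs("top",thr,(190,170,240,270)); blobs("scene",thr,(375,180,435,240))
    blobs("top",thr,(480,150,530,262)); blobs("scene",thr,(165,310,250,420))
def pan(n,boxes,fn,f=6):
    pass
crop(D["top"],208,222,40,"t_disc.png",7);crop(D["top"],302,220,64,"t_fix.png",6);crop(D["top"],503,205,60,"t_lev.png",6)
crop(D["scene"],348,245,55,"s_fix.png",7);crop(D["scene"],208,365,55,"s_lev.png",7);crop(D["scene"],403,206,32,"s_disc.png",8)
def grid(ns,o):
    ims=[cv2.resize(cv2.imread("pics/"+x),(390,390),interpolation=cv2.INTER_NEAREST) for x in ns]
    cv2.imwrite("pics/"+o,np.hstack(ims))
grid(["t_fix.png","s_fix.png"],"g1.png");grid(["t_lev.png","s_lev.png"],"g2.png")
E
```

```text
scene cam [ 1.12382906 -0.54799748  1.02094763]
top cam [0.40524181 0.00544898 0.97918434]
top 120 53 ell [202.6 246.7] [18.2 18.9] box (193, 237, 20, 20) [0.4903 0.2883 0.014 ]
top 120 72 ell [212.4 197.9] [24.7 25.6] box (200, 185, 26, 26) [0.5996 0.2721 0.014 ]
scene 120 54 ell [415.7 218. ] [15.7 21.4] box (405, 210, 22, 17) [0.5987 0.2727 0.014 ]
scene 120 36 ell [388.9 193.1] [10.3 14.3] box (382, 188, 15, 11) [0.4893 0.289  0.014 ]
top 120 12 ell [516.7 212.6] [3.9 9.8] box (516, 212, 5, 5) [ 0.5777 -0.3975  0.014 ]
top 120 12 ell [514.1 212.2] [1.9 6.1] box (513, 210, 4, 6) [ 0.5785 -0.392   0.014 ]
top 120 114 ell [483.6 212.4] [ 8.5 49.3] box (480, 190, 10, 48) [ 0.577  -0.3257  0.014 ]
top 120 402 ell [505.1 225. ] [ 44.1 107.8] box (480, 158, 50, 104) [ 0.5499 -0.3716  0.014 ]
top 120 8 ell [516. 250.] [2.2 4.1] box (515, 248, 3, 5) [ 0.4957 -0.3935  0.014 ]
top 120 8 ell [521. 246.] [2.2 4.1] box (519, 245, 5, 3) [ 0.5046 -0.4045  0.014 ]
top 120 9 ell [517.4 246.8] [3.  4.1] box (516, 245, 4, 5) [ 0.5027 -0.3967  0.014 ]
top 120 10 ell [524.6 246.4] [2.6 5.3] box (523, 
[... 2076 characters left out ...]
ll [415.8 217.9] [13.3 19.1] box (406, 211, 20, 15) [0.5985 0.2731 0.014 ]
scene 200 30 ell [389. 193.] [ 8.2 12.5] box (383, 189, 13, 9) [0.4892 0.2893 0.014 ]
top 200 210 ell [504.7 215.1] [23.1 96.7] box (491, 159, 25, 97) [ 0.5717 -0.3714  0.014 ]
top 200 33 ell [502.8 242.7] [11.3 12. ] box (497, 237, 13, 13) [ 0.511  -0.3657  0.014 ]
top 200 17 ell [508.1 164.3] [5.9 6.7] box (505, 161, 7, 8) [ 0.686  -0.3821  0.014 ]
scene 200 181 ell [204.1 354.1] [23.3 92. ] box (176, 321, 61, 77) [ 0.5577 -0.3538  0.014 ]
scene 200 21 ell [230.3 391.6] [7.2 7.9] box (226, 388, 9, 8) [ 0.6621 -0.3625  0.014 ]
scene 200 31 ell [188.3 330.8] [10.3 12.9] box (182, 325, 14, 12) [ 0.4879 -0.3471  0.014 ]
```

View pics/g1.png

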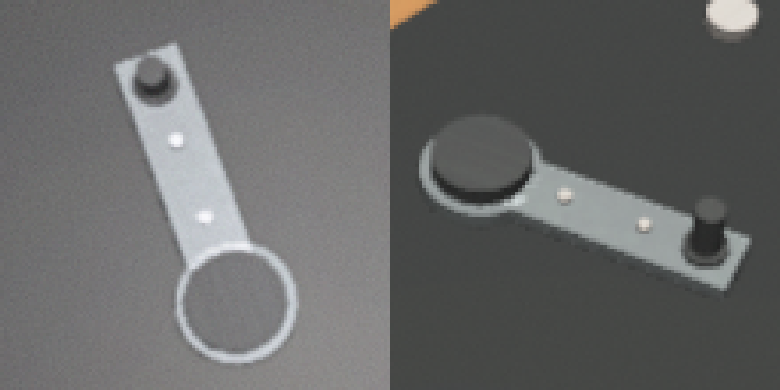

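View pics/g2.png

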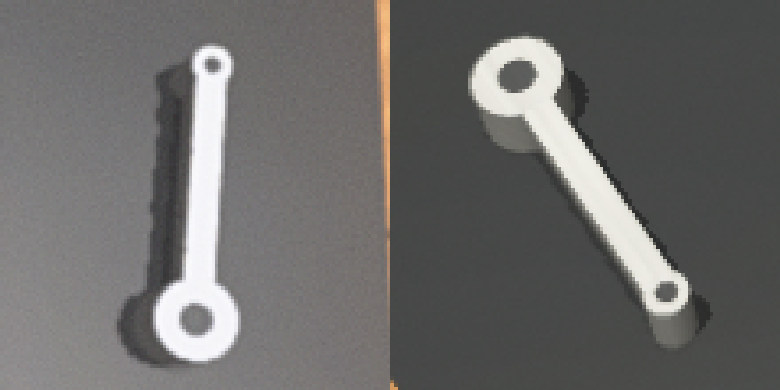

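View pics/t_disc.png

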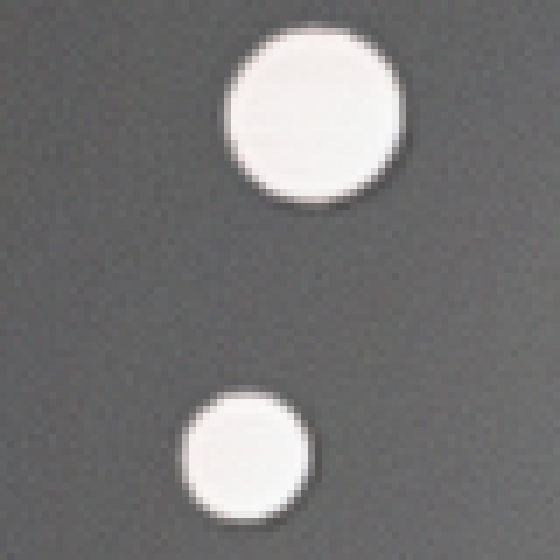

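The fixture crops show the plate as a dark disc inside a light ring of the bed, with the post top distinguishable. The lever's boss and eye holes are clear in both views. Next I'll measure the fixture and the lever.

Run:
```python
from h import *
D={n:snapshot(n) for n in("scene","top")}
def cont(n,thr,box,z,inv=False,mx=1e9):
    d=D[n];g=cv2.cvtColor(d["color"],cv2.COLOR_RGB2GRAY);u0,v0,u1,v1=box
    m=np.zeros_like(g);s=g[v0:v1,u0:u1];m[v0:v1,u0:u1]=((s<thr) if inv else (s>thr))*255
    for c in cv2.findContours(m,cv2.RETR_CCOMP,cv2.CHAIN_APPROX_NONE)[0]:
        if 10<=len(c):
            e=cv2.fitEllipse(c);print(n,thr,inv,len(c),"ell",np.round(e[0],1),np.round(e[1],1),[onz(d,e[0],zz).round(4)[:2] for zz in z])
print("fixture")
for t in(120,135): cont("top",t,(270,165,340,280),(.014,.03))
g=cv2.cvtColor(D["top"]["color"],cv2.COLOR_RGB2GRAY)
print(g[255,290:342]);print(g[174:192,280:298])
for t in(60,70,80,90): cont("top",t,(275,170,302,195),(.058,),True)
g=cv2.cvtColor(D["scene"]["color"],cv2.COLOR_RGB2GRAY)
print(g[222:252,318]); print(g[246:270,382])
for t in(100,): cont("scene",t,(298,215,343,255),(.014,.03))
print("lever")
d=D["top"]
for z in(.044,):
  for n,b,e in(("top",(502.7,242.7),(507.9,164.3)),("scene",(188.2,330.8),(230.5,391.6))):
    B,E=onz(D[n],b,z),onz(D[n],e,z);print(n,B,E,np.linalg.norm(B-E))
cont("top",200,(480,228,530,262),(.044,));cont("top",200,(495,150,520,173),(.044,))
```

```text
fixture
top 120 False 26 ell [302. 256.] [4.1 6.9] [array([0.4741, 0.0696]), array([0.4729, 0.0685])]
top 120 False 535 ell [308.4 234.8] [ 68.7 119.3] [array([0.5208, 0.0569]), array([0.5189, 0.056 ])]
top 120 False 11 ell [283.4 271.3] [3.2 5.3] [array([0.4401, 0.1093]), array([0.4395, 0.1076])]
top 120 False 17 ell [314.8 269.5] [3.9 7.4] [array([0.4452, 0.0412]), array([0.4445, 0.0406])]
top 120 False 12 ell [296. 264.] [2.6 7. ] [array([0.4564, 0.0823]), array([0.4555, 0.081 ])]
top 120 False 10 ell [277.5 262.5] [2.9 5. ] [array([0.4588, 0.1227]), array([0.458 , 0.1207])]
top 120 False 16 ell [294. 254.] [2.2 9.2] [array([0.478 , 0.0872]), array([0.4768, 0.0859])]
top 120 False 11 ell [312.8 251.2] [3.6 4.6] [array([0.485 , 0.0464]), array([0.4837, 0.0457])]
top 120 False 88 ell [304.2 255.3] [11.6 28.4] [array([0.4755, 0.0649]), array([0.4744, 0.0639])]
top 120 False 12 ell [309.9 241.1] [4. 5.] [array([0.507 , 0.0533]), array([0.5053, 0.0525])]
top 120 False 24 ell [295.5 237.7] [ 3.3 12.7] [array([0.5139, 0.0851]), array([0.5121, 0.0837])]
top 120 False 10 ell [288.5 228. ] 
[... 2711 characters left out ...]
 93  93  93  93  90  72  42  43  44  43  41  43  44  42  50  71  81
  60 108 166 166 165 143]
scene 100 False 135 ell [321.9 239.7] [22.2 44.4] [array([0.4902, 0.0426]), array([0.5003, 0.0332])]
lever
top [ 0.50775862 -0.35381373  0.044     ] [ 0.67727907 -0.36973644  0.044     ] 0.17026659940986283
scene [ 0.50683489 -0.35321656  0.044     ] [ 0.6761639  -0.36777884  0.044     ] 0.16995403166707967
top 200 False 75 ell [503.1 242. ] [24.1 26.9] [array([ 0.5092, -0.3546])]
top 200 False 33 ell [502.8 242.7] [11.3 12. ] [array([ 0.5077, -0.3541])]
top 200 False 39 ell [507.7 165.7] [10.7 14.1] [array([ 0.6742, -0.3692])]
top 200 False 17 ell [508.1 164.3] [5.9 6.7] [array([ 0.6772, -0.3701])]
```

Run:
```python
from h import *
D={n:snapshot(n) for n in("scene","top")}
P=np.array([.476,.042,.03]);Q=onz(D["top"],(287.2,179),.058);print("post",Q,np.linalg.norm((Q-P)[:2]))
g=cv2.cvtColor(D["scene"]["color"],cv2.COLOR_RGB2GRAY)
# post top in scene: bright cap above dark shaft
m=np.zeros_like(g);s=g[244:256,372:392];print(s)
th=np.linspace(0,2*np.pi,120)
ims=[]
for n,(u,v) in(("top",(302,220)),("scene",(348,245))):
    d=D[n];w=60;f=6
    im=cv2.resize(d["color"][v-w:v+w,u-w:u+w,::-1],None,fx=f,fy=f,interpolation=cv2.INTER_NEAREST)
    for c,r,z in((P,.036,.03),(Q,.011,.058)):
        X=np.c_[c[0]+r*np.cos(th),c[1]+r*np.sin(th),0*th+z]
        p=((proj(d,X)-[u-w,v-w]+.5)*f).astype(np.int32);cv2.polylines(im,[p],True,(0,0,255),1)
    ims.append(cv2.resize(im[:,:],(400,400),interpolation=cv2.INTER_AREA))
cv2.imwrite("pics/ov.png",np.hstack(ims))
```

```text
post [0.63409774 0.10243485 0.058     ] 0.1692550299119075
[[ 69  69  70  70  70  71  70  70  69  71  70  71  70  70  70  70  70  71
   70  70]
 [ 70  70  70  70  72  69  69  71  73  79  79  81  78  74  71  70  70  69
   70  70]
 [ 70  70  70  70  70  70  70  75  84  90  93  94  91  84  78  71  70  70
   70  69]
 [ 70  70  70  70  69  71  72  84  92  93  92  92  92  93  89  77  71  70
   70  71]
 [100  76  69  70  70  71  72  87  93  93  93  93  93  93  93  83  73  71
   70  71]
 [143 119 104  90  73  69  62  82  93  93  94  94  93  93  93  81  71  70
   70  70]
 [157 159 151 134 121 106  67  71  88  92  93  94  94  93  91  73  68  70
   71  70]
 [159 160 160 161 167 153  90  47  69  80  90  91  91  87  74  63  67  70
   71  70]
 [160 161 161 160 161 161  99  40  40  53  72  77  73  63  46  57  68  71
   70  70]
 [159 158 159 159 160 156  93  38  42  43  44  44  43  41  37  61  69  70
   71  71]
 [160 159 159 158 156 129  73  39  42  42  43  44  43  39  44 104 106  81
   70  70]
 [160 159 159 155 137  93  51  41  43  43  43  42  42  39  52 145 152 125
  117 101]]
```

View pics/ov.png

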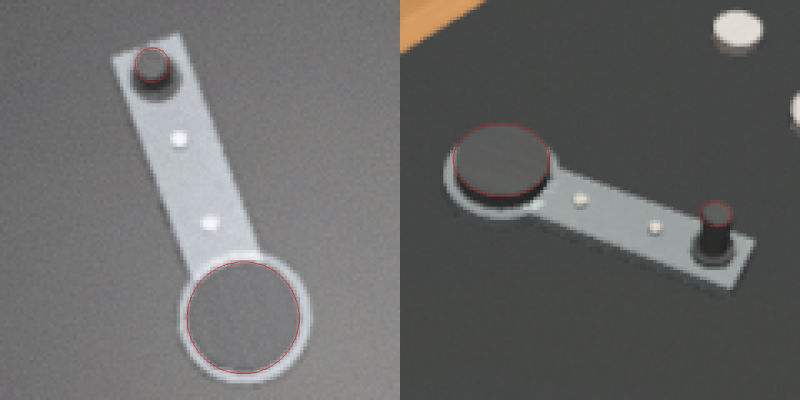

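The overlay fits in both views. In the top view the plate outline sits on the dark disc, and the post circle sits on its cap. The estimates are:

| Item | Position (m) |
|---|---|
| Plate | (0.476, 0.042) |
| Post | (0.634, 0.102) |
| Large disc | (0.599, 0.2725) |
| Small disc | (0.490, 0.2885) |
| Lever boss | (0.507, -0.3535) |
| Lever eye | (0.677, -0.369) |

```bash
cat > go.py <<'E'
import sys,numpy as np
from scipy.spatial.transform import Rotation as Ro
from rig import get_state
s=get_state();q=s["tcp_rot"];R=Ro.from_quat([q[1],q[2],q[3],q[0]]).as_matrix()
p=np.array(s["tcp_pos"]);yaw=np.arctan2(R[1,0],R[0,0])
print("t",round(s["time"],2),"tcp",p.round(4),"yaw",round(yaw,4),"tilt",np.degrees(np.arccos(-R[2,2])).round(2),"w",round(s["grip_width"],3),"F",np.round(s["ft_force"],1),"j",np.round(s["joints"],2))
for a in sys.argv[1:]:
    v=[float(x) for x in a.split(",")]
    print(a,"shift",(R.T@(np.array(v[:3])-p)/.025).round(3),"roll",round(yaw-v[3],4) if len(v)>3 else 0)
E
python3 go.py .599,.2725,.2 .599,.2725,.06
```

```text
t 0.4 tcp [ 0.2559 -0.6246  0.2185] yaw 0.3888 tilt 0.01 w 1.0 F [-0.1 -1.2  0.2] j [-1.22  0.12  1.44  0.    1.58 -0.04]
.599,.2725,.2 shift [ 26.304 -28.002   0.748] roll 0
.599,.2725,.06 shift [ 26.304 -28.001   6.348] roll 0
```

Call:
carry_out(
  plan=[
    [[13, -14, 0.5], 0, 1],
    [[13, -14, 0.5], 0, 1],
    [[13, -14, 0.5], 0, 1],
    [[13, -14, 0.5], 0, 1],
    [[13, -14, 0.5], 0, 1],
    [[13, -14, 0.5], 0, 1],
    [[26.3, -28, 0.7], 0, 1],
    [[26.3, -28, 0.7], 0, 1],
    [[26.3, -28, 0.7], 0, 1],
    [[26.3, -28, 0.7], 0, 1],
    [[26.3, -28, 0.7], 0, 1],
    [[26.3, -28, 0.7], 0, 1],
  ],
  force=25,
)

```text
time: 1.6
tcp_pos: [0.4695, -0.0619, 0.2068]
tcp_rot: [0.0, 0.981, 0.193, 0.0]
ft_force: [0.4, -1.1, -0.4]
grip_width: 0.999
```

```bash
python3 go.py .599,.2725,.2 .599,.2725,.06
```

```text
t 1.6 tcp [ 0.4695 -0.0619  0.2068] yaw 0.3888 tilt 0.06 w 0.999 F [ 0.4 -1.1 -0.4] j [-0.18 -0.33  1.87 -0.    1.6   1.  ]
.599,.2725,.2 shift [  9.862 -10.417   0.273] roll 0
.599,.2725,.06 shift [  9.857 -10.42    5.873] roll 0
```

Call:
carry_out(
  plan=[
    [[9.8, -10.4, 0.3], 0, 1],
    [[9.8, -10.4, 0.3], 0, 1],
    [[9.8, -10.4, 0.3], 0, 1],
    [[9.8, -10.4, 0.3], 0, 1],
    [[9.8, -10.4, 0.3], 0, 1],
    [[9.8, -10.4, 0.3], 0, 1],
    [[9.8, -10.4, 0.3], 0, 1],
    [[9.8, -10.4, 0.3], 0, 1],
    [[9.8, -10.4, 4], 0, 1],
    [[9.8, -10.4, 4], 0, 1],
    [[9.8, -10.4, 4], 0, 1],
    [[9.8, -10.4, 4], 0, 1],
  ],
)

```text
time: 2.8
tcp_pos: [0.5975, 0.2691, 0.1075]
tcp_rot: [0.0, 0.981, 0.193, -0.0]
ft_force: [0.3, 0.5, 0.8]
grip_width: 0.999
```

```bash
python3 go.py .599,.2725,.06 .599,.2725,.004
```

```text
t 2.8 tcp [0.5975 0.2691 0.1075] yaw 0.3885 tilt 0.02 w 0.999 F [0.3 0.5 0.8] j [ 0.38  0.12  1.61 -0.    1.4   1.57]
.599,.2725,.06 shift [ 0.107 -0.102  1.898] roll 0
.599,.2725,.004 shift [ 0.108 -0.102  4.138] roll 0
```

Call:
carry_out(
  plan=[
    [[0.1, -0.1, 1.5], 0, 1],
    [[0.1, -0.1, 3], 0, 1],
    [[0.1, -0.1, 3.6], 0, 1],
    [[0.1, -0.1, 3.9], 0, 1],
    [[0.1, -0.1, 4.1], 0, 1],
    [[0.1, -0.1, 4.1], 0, 1],
    [[0.1, -0.1, 4.1], 0, 1],
  ],
)

```text
time: 3.5
tcp_pos: [0.5995, 0.273, 0.0055]
tcp_rot: [-0.0, 0.981, 0.193, 0.001]
ft_force: [-0.2, 0.7, -0.3]
grip_width: 1.0
```

```bash
python3 go.py .599,.2725,.004
python3 - <<'E'
from h import *
a,b=snapshot("top"),snapshot("scene")
crop(a,212,205,50,"a.png",4);crop(b,413,215,50,"b.png",4)
cv2.imwrite("pics/grasp1.png",np.hstack([cv2.imread("pics/a.png"),cv2.imread("pics/b.png")]))
E
```

```text
t 3.5 tcp [0.5995 0.273  0.0055] yaw 0.3888 tilt 0.11 w 1.0 F [-0.2  0.7 -0.3] j [0.39 0.21 1.69 0.   1.24 1.57]
.599,.2725,.004 shift [-0.027  0.01   0.062] roll 0
```

View pics/grasp1.png

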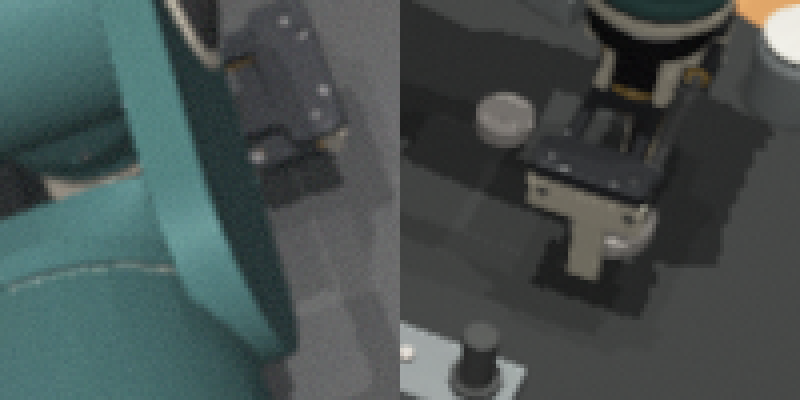

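The scene crop (right) shows the large disc between the fingers at crop pixel (630,235), with the small disc clear at (505,118). In the top view the arm hides the grasp. Closing now.

Call:
carry_out(
  plan=[
    [[0, 0, 0.05], 0, 0.7],
    [[0, 0, 0.05], 0, 0.5],
    [[0, 0, 0.05], 0, 0.5],
    [[0, 0, 0.05], 0, 0.5],
    [[0, 0, 0.05], 0, 0.5],
    [[0, 0, 0.05], 0, 0.5],
    [[0, 0, 0.05], 0, 0.5],
    [[0, 0, 0.05], 0, 0.5],
  ],
  force=25,
)

```text
time: 4.4
tcp_pos: [0.5988, 0.2728, 0.0027]
tcp_rot: [-0.0, 0.981, 0.193, 0.0]
ft_force: [-0.6, 0.2, 0.0]
grip_width: 0.596
```

```bash
python3 go.py .599,.2725,.12
```

```text
t 4.4 tcp [0.5988 0.2728 0.0027] yaw 0.3888 tilt 0.0 w 0.596 F [-0.6  0.2  0. ] j [0.39 0.22 1.69 0.   1.23 1.57]
.599,.2725,.12 shift [ 3.000e-03  1.300e-02 -4.693e+00] roll 0
```

Call:
carry_out(
  plan=[
    [[0, 0, -1], 0, 0.5],
    [[0, 0, -2.5], 0, 0.5],
    [[0, 0, -4], 0, 0.5],
    [[0, 0, -4.7], 0, 0.5],
    [[0, 0, -4.7], 0, 0.5],
    [[0, 0, -4.7], 0, 0.5],
  ],
)

```text
time: 5.0
tcp_pos: [0.5983, 0.2725, 0.1183]
tcp_rot: [0.0, 0.981, 0.193, -0.001]
ft_force: [-0.6, 0.2, -3.1]
grip_width: 0.597
```

```bash
python3 go.py .476,.042,.12  .476,.042,.06
python3 - <<'E'
from h import *
b=snapshot("scene");crop(b,425,190,60,"lift1.png",6)
E
```

```text
t 5.0 tcp [0.5983 0.2725 0.1183] yaw 0.3887 tilt 0.09 w 0.597 F [-0.6  0.2 -3.1] j [0.39 0.12 1.6  0.   1.42 1.57]
.476,.042,.12 shift [-8.023  6.677 -0.053] roll 0
.476,.042,.06 shift [-8.019  6.677  2.347] roll 0
```

View pics/lift1.png

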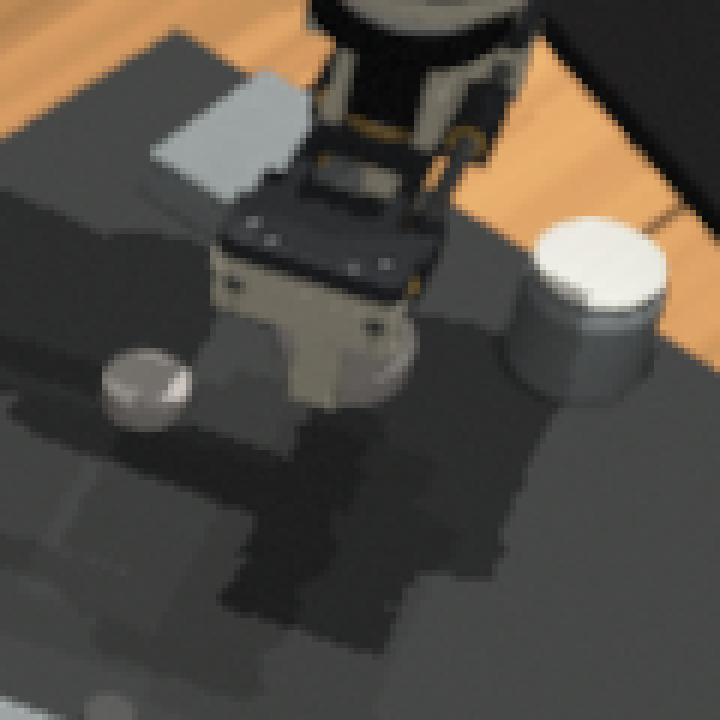

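Run:
```python
from h import *
b=snapshot("scene");c=b["color"][225-45:225+5,395:445,::-1].astype(float)*1.8
cv2.imwrite("pics/lift1z.png",cv2.resize(np.clip(c,0,255).astype(np.uint8),None,fx=12,fy=12,interpolation=cv2.INTER_CUBIC))
# expected flat outline
th=np.linspace(0,2*np.pi,9)[:-1]
for z in(.1153,.1293): print(proj(b,np.c_[.5983+.028*np.cos(th),.2725+.028*np.sin(th),0*th+z]).min(0).round(1),proj(b,np.c_[.5983+.028*np.cos(th),.2725+.028*np.sin(th),0*th+z]).max(0).round(1))
```

```text
[409.9 181.8] [432.9 197.7]
[410.7 177.6] [433.9 193.6]
```

View pics/lift1z.png

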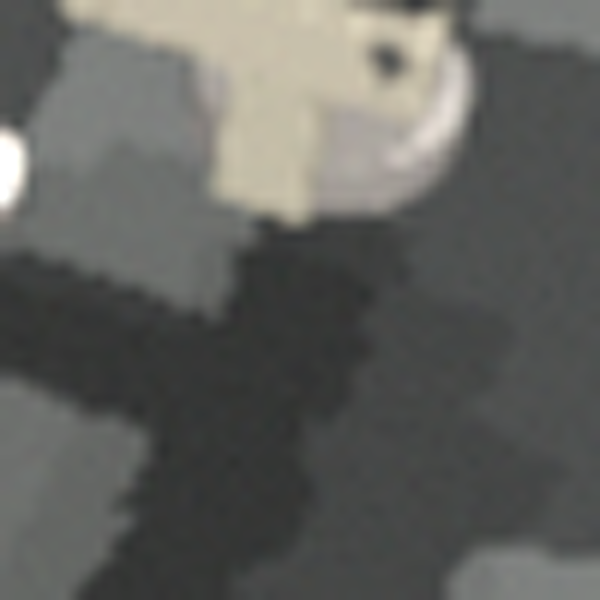

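The enhanced crop shows the disc spanning columns 411 to 434.5 with its bottom edge at row 198. That matches the outline expected for a flat disc (410 to 434, 197.7), so it's held flat. Moving it over the plate.

Call:
carry_out(
  plan=[
    [[-2, 1.65, 0], 0, 0.5],
    [[-4, 3.3, 0], 0, 0.5],
    [[-6, 5, 0], 0, 0.5],
    [[-7.5, 6.2, 0], 0, 0.5],
    [[-8, 6.7, 0], 0, 0.5],
    [[-8, 6.7, 0], 0, 0.5],
    [[-8, 6.7, 1], 0, 0.5],
    [[-8, 6.7, 2.3], 0, 0.5],
    [[-8, 6.7, 2.3], 0, 0.5],
    [[-8, 6.7, 2.3], 0, 0.5],
  ],
)

```text
time: 6.1
tcp_pos: [0.4769, 0.0421, 0.0623]
tcp_rot: [-0.0, 0.981, 0.193, -0.001]
ft_force: [-0.2, 0.5, -1.2]
grip_width: 0.594
```

```bash
python3 go.py .476,.042,.034
```

```text
t 6.1 tcp [0.4769 0.0421 0.0623] yaw 0.3891 tilt 0.12 w 0.594 F [-0.2  0.5 -1.2] j [ 0.03 -0.23  2.03  0.    1.34  1.22]
.476,.042,.034 shift [-0.032 -0.009  1.132] roll 0
```

Call:
carry_out(
  plan=[
    [[0, 0, 0.5], 0, 0.5],
    [[0, 0, 0.9], 0, 0.5],
    [[0, 0, 1.05], 0, 0.5],
    [[0, 0, 1.12], 0, 0.5],
    [[0, 0, 1.12], 0, 0.5],
    [[0, 0, 1.12], 0, 0.5],
    [[0, 0, 1.12], 0, 0.5],
  ],
)

```text
time: 6.8
tcp_pos: [0.4774, 0.0419, 0.035]
tcp_rot: [0.0, 0.981, 0.193, 0.0]
ft_force: [0.1, 0.7, -1.8]
grip_width: 0.594
```

```bash
python3 go.py .476,.042,.033
```

```text
t 6.8 tcp [0.4774 0.0419 0.035 ] yaw 0.3888 tilt 0.03 w 0.594 F [ 0.1  0.7 -1.8] j [ 0.03 -0.21  2.06  0.    1.29  1.22]
.476,.042,.033 shift [-0.051 -0.025  0.081] roll 0
```

Call:
carry_out(
  plan=[
    [[-0.05, 0, 0.05], 0, 0.5],
    [[-0.05, 0, 0.08], 0, 0.5],
    [[-0.05, 0, 0.1], 0, 0.5],
    [[-0.05, 0, 0.1], 0, 0.5],
    [[-0.05, 0, 0.1], 0, 0.5],
  ],
)

```text
time: 7.3
tcp_pos: [0.476, 0.0414, 0.0326]
tcp_rot: [0.0, 0.981, 0.193, -0.0]
ft_force: [-4.8, -1.0, 5.2]
grip_width: 0.592
```

```bash
python3 go.py .476,.042,.033
```

```text
t 7.3 tcp [0.476  0.0414 0.0326] yaw 0.3887 tilt 0.01 w 0.592 F [-4.8 -1.   5.2] j [ 0.03 -0.21  2.06 -0.    1.29  1.22]
.476,.042,.033 shift [ 0.008 -0.023 -0.015] roll 0
```

The force rose to about +5 N, so the disc is seated on the plate. Opening, then rising.

Call:
carry_out(
  plan=[
    [[0, 0, 0], 0, 0.7],
    [[0, 0, 0], 0, 0.75],
    [[0, 0, 0], 0, 0.75],
    [[0, 0, -0.3], 0, 0.75],
    [[0, 0, -1], 0, 0.8],
    [[0, 0, -2.5], 0, 0.9],
    [[0, 0, -4], 0, 1],
    [[0, 0, -4], 0, 1],
  ],
)

```text
time: 8.1
tcp_pos: [0.478, 0.0415, 0.1379]
tcp_rot: [0.001, 0.981, 0.193, 0.004]
ft_force: [0.2, -0.6, -1.8]
grip_width: 0.982
```

```bash
python3 go.py .490,.2885,.13 .490,.2885,.003
```

```text
t 8.1 tcp [0.478  0.0415 0.1379] yaw 0.3888 tilt 0.42 w 0.982 F [ 0.2 -0.6 -1.8] j [ 0.03 -0.29  1.96  0.    1.47  1.22]
.490,.2885,.13 shift [ 4.186 -8.962  0.323] roll 0
.490,.2885,.003 shift [ 4.151 -8.975  5.403] roll 0
```

Call:
carry_out(
  plan=[
    [[1, -2.1, 0], 0, 1],
    [[2, -4.2, 0], 0, 1],
    [[3, -6.4, 0], 0, 1],
    [[4, -8.5, 0], 0, 1],
    [[4.15, -8.97, 0], 0, 1],
    [[4.15, -8.97, 0], 0, 1],
    [[4.15, -8.97, 1.5], 0, 1],
    [[4.15, -8.97, 3], 0, 1],
    [[4.15, -8.97, 3.5], 0, 1],
    [[4.15, -8.97, 3.5], 0, 1],
    [[4.15, -8.97, 3.5], 0, 1],
  ],
)

```text
time: 9.2
tcp_pos: [0.4878, 0.2883, 0.0463]
tcp_rot: [-0.0, 0.981, 0.193, 0.001]
ft_force: [0.1, 0.6, 1.2]
grip_width: 0.998
```

```bash
python3 go.py .490,.2885,.003
python3 - <<'E'
from h import *
D={n:snapshot(n) for n in("scene","top")}
crop(D["top"],290,230,50,"a.png",4);crop(D["scene"],340,225,50,"b.png",4)
cv2.imwrite("pics/p1.png",np.hstack([cv2.imread("pics/a.png"),cv2.imread("pics/b.png")]))
E
```

```text
t 9.2 tcp [0.4878 0.2883 0.0463] yaw 0.3884 tilt 0.08 w 0.998 F [0.1 0.6 1.2] j [ 0.49 -0.02  1.87 -0.    1.29  1.67]
.490,.2885,.003 shift [0.084 0.025 1.732] roll 0
```

View pics/p1.png

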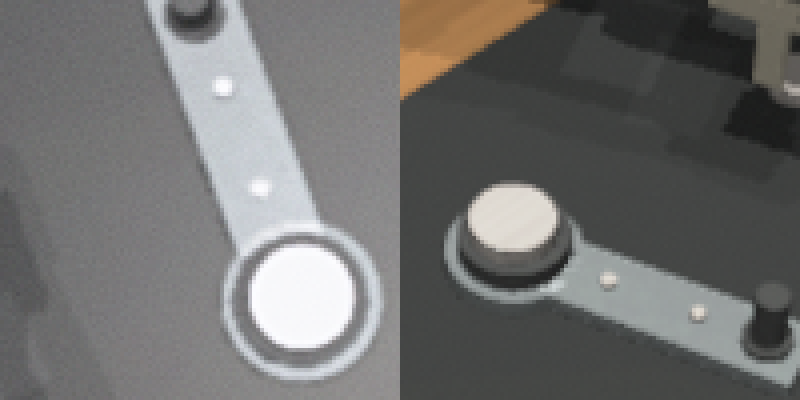

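The large disc lies flat on the plate: top crop centre (302,297), with an even dark ring around it. I'll measure the disc and then grasp the small one.

Run:
```python
from h import *
for n,(u0,v0,u1,v1) in(("top",(300,239,332,272)),("scene",(304,217,332,240))):
    d=snapshot(n);g=cv2.cvtColor(d["color"],cv2.COLOR_RGB2GRAY);m=np.zeros_like(g);m[v0:v1,u0:u1]=(g[v0:v1,u0:u1]>150)*255
    c=max(cv2.findContours(m,cv2.RETR_EXTERNAL,cv2.CHAIN_APPROX_NONE)[0],key=cv2.contourArea);e=cv2.fitEllipse(c);print(n,e,onz(d,e[0],.044).round(4))
```

```text
top ((315.01727294921875, 253.7045440673828), (26.341976165771484, 26.440277099609375), 143.56690979003906) [0.4772 0.0403 0.044 ]
scene ((317.6074523925781, 229.0199432373047), (16.390825271606445, 21.38678741455078), 90.21393585205078) [0.4765 0.0404 0.044 ]
```

Call:
carry_out(
  plan=[
    [[0.08, 0, 0.8], 0, 1],
    [[0.08, 0, 1.4], 0, 1],
    [[0.08, 0, 1.6], 0, 1],
    [[0.08, 0, 1.68], 0, 1],
    [[0.08, 0, 1.68], 0, 1],
    [[0.08, 0, 1.68], 0, 1],
  ],
)

```text
time: 10.0
tcp_pos: [0.4892, 0.2892, 0.0033]
tcp_rot: [-0.0, 0.981, 0.193, 0.0]
ft_force: [-0.4, 0.6, 0.6]
grip_width: 0.999
```

```bash
python3 go.py .490,.2885,.003
```

```text
t 10.0 tcp [0.4892 0.2892 0.0033] yaw 0.3888 tilt 0.04 w 0.999 F [-0.4  0.6  0.6] j [0.49 0.03 1.89 0.   1.22 1.67]
.490,.2885,.003 shift [0.019 0.037 0.013] roll 0
```

Call:
carry_out(
  plan=[
    [[0, 0, 0], 0, 0.7],
    [[0, 0, 0], 0, 0.5],
    [[0, 0, 0], 0, 0.35],
    [[0, 0, 0], 0, 0.35],
    [[0, 0, 0], 0, 0.35],
    [[0, 0, 0], 0, 0.35],
    [[0, 0, 0], 0, 0.35],
    [[0, 0, 0], 0, 0.35],
  ],
  force=25,
)

```text
time: 10.8
tcp_pos: [0.4889, 0.289, 0.0026]
tcp_rot: [0.0, 0.981, 0.193, -0.0]
ft_force: [0.7, 0.6, -0.7]
grip_width: 0.421
```

```bash
python3 go.py .476,.042,.13
```

```text
t 10.8 tcp [0.4889 0.289  0.0026] yaw 0.3888 tilt 0.0 w 0.421 F [ 0.7  0.6 -0.7] j [ 0.49  0.03  1.9  -0.    1.22  1.67]
.476,.042,.13 shift [-4.224  8.948 -5.094] roll 0
```

Call:
carry_out(
  plan=[
    [[0, 0, -1.5], 0, 0.35],
    [[0, 0, -3.2], 0, 0.35],
    [[0, 0, -4.6], 0, 0.35],
    [[0, 0, -5.1], 0, 0.35],
    [[-1, 2, -5.1], 0, 0.35],
    [[-2, 4, -5.1], 0, 0.35],
    [[-3, 6.2, -5.1], 0, 0.35],
    [[-3.9, 8.2, -5.1], 0, 0.35],
    [[-4.2, 8.95, -5.1], 0, 0.35],
    [[-4.2, 8.95, -5.1], 0, 0.35],
    [[-4.2, 8.95, -4], 0, 0.35],
    [[-4.2, 8.95, -4], 0, 0.35],
  ],
)

```text
time: 12.0
tcp_pos: [0.4749, 0.042, 0.099]
tcp_rot: [-0.0, 0.981, 0.193, -0.003]
ft_force: [-0.0, 0.2, -2.1]
grip_width: 0.418
```

Call:
carry_out(
  plan=[
    [[0, 0, 0.8], 0, 0.35],
    [[0, 0, 0.8], 0, 0.35],
    [[0, 0, 0.8], 0, 0.35],
  ],
)

```text
time: 12.3
tcp_pos: [0.4764, 0.0426, 0.083]
tcp_rot: [-0.0, 0.981, 0.194, -0.0]
ft_force: [0.2, -0.5, -2.2]
grip_width: 0.424
```

```bash
python3 go.py .476,.042,.0466
python3 - <<'E'
from h import *
b=snapshot("scene");c=b["color"][190:250,290:350,::-1].astype(float)*1.3
cv2.imwrite("pics/lift2.png",cv2.resize(np.clip(c,0,255).astype(np.uint8),None,fx=10,fy=10,interpolation=cv2.INTER_CUBIC))
E
```

```text
t 12.3 tcp [0.4764 0.0426 0.083 ] yaw 0.3895 tilt 0.05 w 0.424 F [ 0.2 -0.5 -2.2] j [ 0.04 -0.25  2.02  0.    1.38  1.22]
.476,.042,.0466 shift [-0.024  0.016  1.456] roll 0
```

View pics/lift2.png

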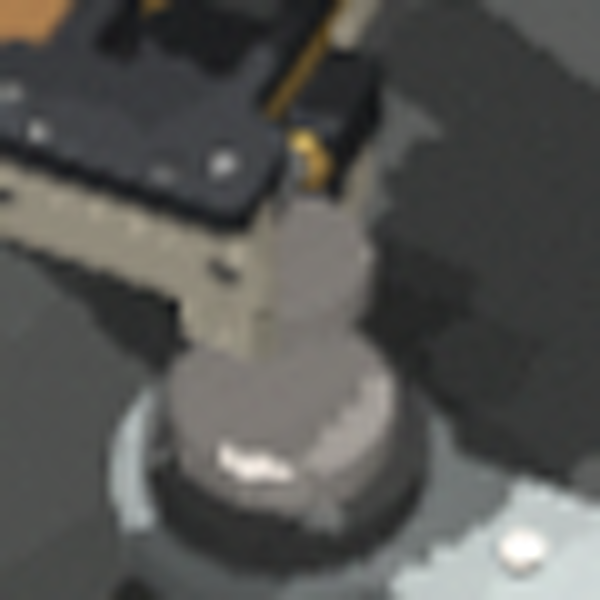

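Run:
```python
from h import *
b=snapshot("scene");th=np.linspace(0,2*np.pi,80)
c=b["color"][190:250,290:350,::-1].astype(float)*1.3
im=cv2.resize(np.clip(c,0,255).astype(np.uint8),None,fx=10,fy=10,interpolation=cv2.INTER_CUBIC)
for z in(.0804,.0944):
    p=proj(b,np.c_[.4764+.02*np.cos(th),.042+.02*np.sin(th),0*th+z]);print(p.min(0),p.max(0))
    cv2.polylines(im,[((p-[290,190]+.5)*10).astype(np.int32)],True,(0,0,255),1)
cv2.imwrite("pics/lift2o.png",im)
```

```text
[309.79316865 212.59216091] [326.37444084 224.73630649]
[309.73462628 208.59079424] [326.45435709 220.75505947]
```

View pics/lift2o.png

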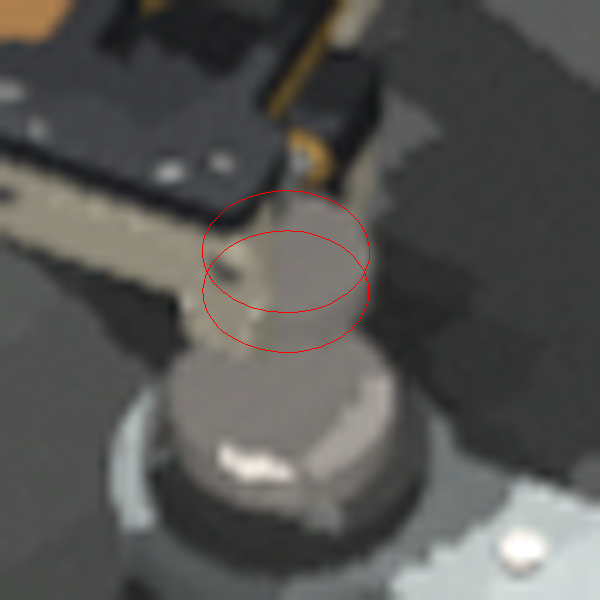

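The small disc is held flat, and its visible edge follows the expected flat outline to within about 1 px. Lowering it.

Call:
carry_out(
  plan=[
    [[0, 0, 0.6], 0, 0.35],
    [[0, 0, 1.1], 0, 0.35],
    [[0, 0, 1.3], 0, 0.35],
    [[0, 0, 1.4], 0, 0.35],
    [[0, 0, 1.4], 0, 0.35],
    [[0, 0, 1.4], 0, 0.35],
    [[0, 0, 1.4], 0, 0.35],
  ],
)

```text
time: 13.1
tcp_pos: [0.4768, 0.0422, 0.048]
tcp_rot: [0.0, 0.981, 0.193, 0.0]
ft_force: [0.5, 0.2, -0.8]
grip_width: 0.423
```

```bash
python3 go.py .476,.042,.0466
```

```text
t 13.1 tcp [0.4768 0.0422 0.048 ] yaw 0.3887 tilt 0.03 w 0.423 F [ 0.5  0.2 -0.8] j [ 0.03 -0.22  2.05  0.    1.31  1.22]
.476,.042,.0466 shift [-0.032 -0.006  0.057] roll 0
```

Call:
carry_out(
  plan=[
    [[0, 0, 0.04], 0, 0.35],
    [[0, 0, 0.07], 0, 0.35],
    [[0, 0, 0.07], 0, 0.35],
    [[0, 0, 0.07], 0, 0.35],
  ],
)

```text
time: 13.5
tcp_pos: [0.4768, 0.0422, 0.0466]
tcp_rot: [0.0, 0.981, 0.193, 0.0]
ft_force: [-3.2, -0.3, 6.8]
grip_width: 0.426
```

```bash
python3 go.py .476,.042,.0466
```

```text
t 13.5 tcp [0.4768 0.0422 0.0466] yaw 0.3888 tilt 0.04 w 0.426 F [-3.2 -0.3  6.8] j [ 0.03 -0.22  2.05  0.    1.31  1.22]
.476,.042,.0466 shift [-0.032 -0.005  0.001] roll 0
```

The disc is seated (about 7 N). Opening, then rising.

Call:
carry_out(
  plan=[
    [[0, 0, 0], 0, 0.5],
    [[0, 0, 0], 0, 0.55],
    [[0, 0, 0], 0, 0.6],
    [[0, 0, -0.3], 0, 0.6],
    [[0, 0, -1], 0, 0.7],
    [[0, 0, -2.5], 0, 0.8],
    [[0, 0, -4], 0, 0.8],
    [[0, 0, -5.5], 0, 0.8],
    [[0, 0, -6], 0, 0.8],
    [[0, 0, -6], 0, 0.8],
  ],
)

```text
time: 14.5
tcp_pos: [0.4772, 0.0422, 0.1981]
tcp_rot: [0.0, 0.981, 0.193, 0.002]
ft_force: [-0.4, -0.1, -0.6]
grip_width: 0.8
```

```bash
python3 go.py .5611,-.3584,.19,-.0901
```

```text
t 14.5 tcp [0.4772 0.0422 0.1981] yaw 0.3888 tilt 0.19 w 0.8 F [-0.4 -0.1 -0.6] j [ 0.03 -0.32  1.88 -0.    1.58  1.22]
.5611,-.3584,.19,-.0901 shift [-2.972 16.1    0.333] roll 0.4789
```

Call:
carry_out(
  plan=[
    [[-0.3, 1.6, 0], 0.05, 0.8],
    [[-0.6, 3.4, 0], 0.12, 0.8],
    [[-1, 5.2, 0], 0.18, 0.8],
    [[-1.3, 7, 0], 0.24, 0.8],
    [[-1.6, 8.8, 0], 0.3, 0.8],
    [[-2, 10.6, 0], 0.36, 0.8],
    [[-2.3, 12.4, 0], 0.42, 0.8],
    [[-2.6, 14.2, 0], 0.479, 0.8],
    [[-2.9, 15.7, 0], 0.479, 0.8],
    [[-2.97, 16.1, 0], 0.479, 0.8],
    [[-2.97, 16.1, 0], 0.479, 0.8],
    [[-2.97, 16.1, 0], 0.479, 0.8],
  ],
)

```text
time: 15.7
tcp_pos: [0.5602, -0.3574, 0.1949]
tcp_rot: [-0.001, 0.999, -0.045, -0.001]
ft_force: [-0.3, -0.3, -1.0]
grip_width: 0.8
```

```bash
python3 go.py .5611,-.3584,.07,-.0901 .5611,-.3584,.013,-.0901;  python3 - <<'E'
from h import *
for n,(u0,v0,u1,v1) in(("top",(303,239,329,267)),("scene",(304,212,332,234))):
    d=snapshot(n)
    g=cv2.cvtColor(d["color"],cv2.COLOR_RGB2GRAY)
    crop(d,(u0+u1)//2,(v0+v1)//2,30,n+"_st.png",6)
cv2.imwrite("pics/stack.png",np.hstack([cv2.imread("pics/top_st.png"),cv2.imread("pics/scene_st.png")]))
E
```

```text
t 15.7 tcp [ 0.5602 -0.3574  0.1949] yaw -0.0899 tilt 0.1 w 0.8 F [-0.3 -0.3 -1. ] j [-0.61  0.1   1.5   0.    1.55  1.05]
.5611,-.3584,.07,-.0901 shift [0.048 0.04  4.994] roll 0.0002
.5611,-.3584,.013,-.0901 shift [0.05  0.043 7.274] roll 0.0002
```

View pics/stack.png

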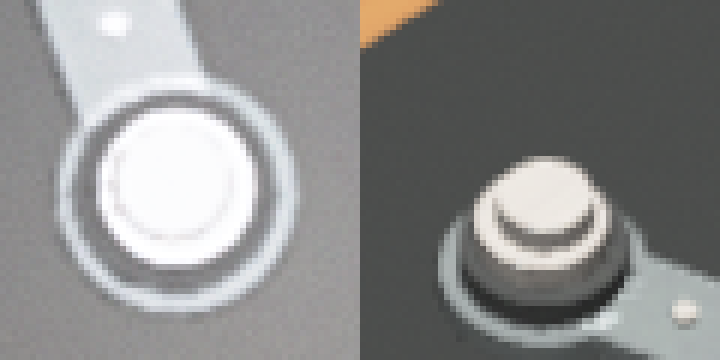

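The stack is standing with the small disc flat on the large one: scene crop centre about (545,196), and the top view looks concentric. I'll check its position in numbers.

Run:
```python
from h import *
d=snapshot("scene");print(onz(d,(288+185/6-.5,193+196/6-.5),.058))
d=snapshot("top");u=286+171/6-.5;v=223+180/6-.5;print(onz(d,(u,v),.058), onz(d,(286+177/6-.5,223+187/6-.5),.044))
```

```text
[0.47759509 0.04178251 0.058     ]
[0.47863016 0.04194779 0.058     ] [0.47731654 0.04033527 0.044     ]
```

Call:
carry_out(
  plan=[
    [[0.05, 0.04, 1.8], 0, 0.8],
    [[0.05, 0.04, 3.6], 0, 0.8],
    [[0.05, 0.04, 5], 0, 0.8],
    [[0.05, 0.04, 5], 0, 0.8],
    [[0.05, 0.04, 5], 0, 0.8],
    [[0.05, 0.04, 5], 0, 0.8],
  ],
)

```text
time: 16.5
tcp_pos: [0.5626, -0.36, 0.0739]
tcp_rot: [0.001, 0.999, -0.045, 0.001]
ft_force: [0.8, -0.6, -0.4]
grip_width: 0.799
```

```bash
python3 go.py .5611,-.3584,.013,-.0901;  python3 - <<'E'
from h import *
d=snapshot("scene");crop(d,205,355,60,"lev1.png",6)
E
```

```text
t 16.5 tcp [ 0.5626 -0.36    0.0739] yaw -0.0899 tilt 0.2 w 0.799 F [ 0.8 -0.6 -0.4] j [-0.61  0.17  1.62  0.    1.35  1.05]
.5611,-.3584,.013,-.0901 shift [-0.074 -0.061  2.436] roll 0.0002
```

View pics/lev1.png

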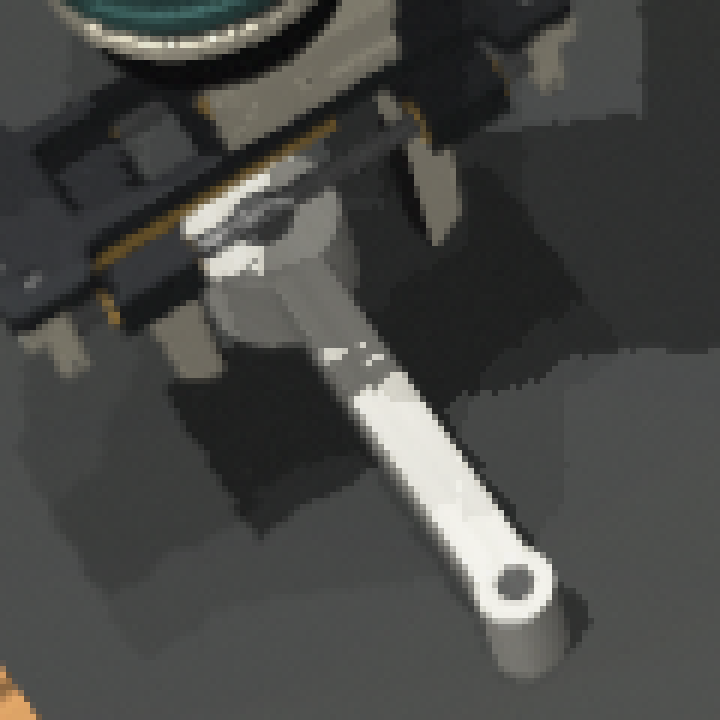

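The fingers straddle the bar between the boss and the eye. Descending.

Call:
carry_out(
  plan=[
    [[-0.05, -0.05, 1], 0, 0.8],
    [[-0.05, -0.05, 2], 0, 0.8],
    [[-0.05, -0.05, 2.35], 0, 0.8],
    [[-0.05, -0.05, 2.4], 0, 0.8],
    [[-0.05, -0.05, 2.4], 0, 0.8],
    [[-0.05, -0.05, 2.4], 0, 0.8],
  ],
)

```text
time: 17.15
tcp_pos: [0.5611, -0.3587, 0.0126]
tcp_rot: [0.001, 0.999, -0.045, 0.001]
ft_force: [0.4, -0.2, -0.9]
grip_width: 0.8
```

```bash
python3 go.py .5611,-.3584,.013,-.0901
```

```text
t 17.15 tcp [ 0.5611 -0.3587  0.0126] yaw -0.0902 tilt 0.12 w 0.8 F [ 0.4 -0.2 -0.9] j [-0.61  0.22  1.67 -0.    1.25  1.05]
.5611,-.3584,.013,-.0901 shift [-0.003 -0.011 -0.015] roll -0.0001
```

Call:
carry_out(
  plan=[
    [[0, 0, 0], 0, 0.5],
    [[0, 0, 0], 0, 0.3],
    [[0, 0, 0], 0, 0.1],
    [[0, 0, 0], 0, 0.1],
    [[0, 0, 0], 0, 0.1],
    [[0, 0, 0], 0, 0.1],
    [[0, 0, 0], 0, 0.1],
    [[0, 0, 0], 0, 0.1],
    [[0, 0, 0], 0, 0.1],
    [[0, 0, 0], 0, 0.1],
    [[0, 0, 0], 0, 0.1],
    [[0, 0, 0], 0, 0.1],
  ],
  force=45,
)

```text
time: 18.35
tcp_pos: [0.5605, -0.3581, 0.0109]
tcp_rot: [-0.0, 0.999, -0.045, -0.0]
ft_force: [-0.2, 2.6, 0.3]
grip_width: 0.209
```

```bash
python3 go.py .5611,-.3584,.16,-.0901
```

```text
t 18.35 tcp [ 0.5605 -0.3581  0.0109] yaw -0.0902 tilt 0.01 w 0.209 F [-0.2  2.6  0.3] j [-0.61  0.22  1.67  0.    1.25  1.05]
.5611,-.3584,.16,-.0901 shift [ 0.026  0.009 -5.964] roll -0.0001
```

Call:
carry_out(
  plan=[
    [[0, 0, -0.3], 0, 0.1],
    [[0, 0, -0.8], 0, 0.1],
    [[0, 0, -1.5], 0, 0.1],
    [[0, 0, -2.3], 0, 0.1],
    [[0, 0, -3.1], 0, 0.1],
    [[0, 0, -3.9], 0, 0.1],
    [[0, 0, -4.6], 0, 0.1],
    [[0, 0, -5], 0, 0.1],
    [[0, 0, -5], 0, 0.1],
    [[0, 0, -5], 0, 0.1],
  ],
)

```text
time: 19.35
tcp_pos: [0.5603, -0.3581, 0.1354]
tcp_rot: [-0.0, 0.999, -0.045, -0.0]
ft_force: [-0.5, -0.3, -5.6]
grip_width: 0.214
```

```bash
python3 go.py
python3 - <<'E'
from h import *
d=snapshot("scene");crop(d,205,335,65,"lev2.png",6)
t=get_state()["tcp_pos"]
for X in ((.5073,-.3535),(.6767,-.3688)): print(proj(d,[[X[0]+t[0]-.5605,X[1]+t[1]+.3581,.044+t[2]-.0109]]))
E
```

```text
t 19.35 tcp [ 0.5603 -0.3581  0.1354] yaw -0.0902 tilt 0.04 w 0.214 F [-0.5 -0.3 -5.6] j [-0.61  0.13  1.56  0.    1.45  1.05]
[[176.42560565 297.13461371]]
[[221.59845793 361.07566589]]
```

View pics/lev2.png

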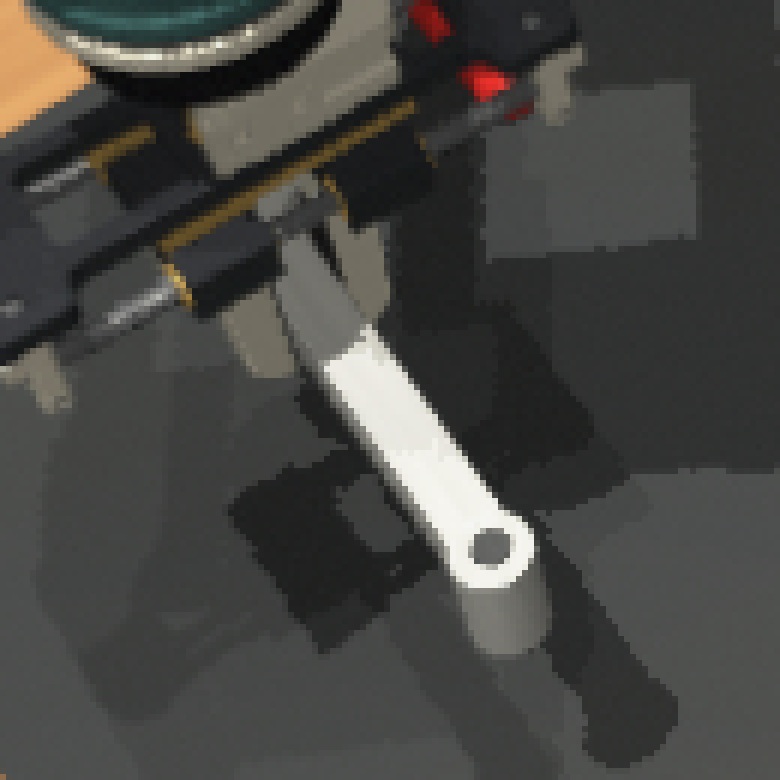

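The eye hole is at (221.7,361.3) and a level lever predicts (221.6,361.1), so it's level and secure. Carrying it to the fixture.

```bash
python3 go.py .526,.0605,.136,.363 .526,.0605,.106,.363
```

```text
t 19.4 tcp [ 0.5601 -0.358   0.1348] yaw -0.0902 tilt 0.08 w 0.211 F [-0.4  0.4 -5.6] j [-0.61  0.13  1.56 -0.    1.45  1.05]
.526,.0605,.136,.363 shift [ -2.867 -16.548  -0.032] roll -0.4532
.526,.0605,.106,.363 shift [ -2.866 -16.547   1.168] roll -0.4532
```

Call:
carry_out(
  plan=[
    [[-0.1, -0.6, 0], -0.02, 0.1],
    [[-0.3, -1.6, 0], -0.05, 0.1],
    [[-0.5, -2.8, 0], -0.08, 0.1],
    [[-0.7, -4, 0], -0.11, 0.1],
    [[-0.9, -5.2, 0], -0.14, 0.1],
    [[-1.1, -6.4, 0], -0.17, 0.1],
    [[-1.3, -7.6, 0], -0.2, 0.1],
    [[-1.5, -8.8, 0], -0.24, 0.1],
    [[-1.7, -10, 0], -0.28, 0.1],
    [[-1.9, -11.1, 0], -0.31, 0.1],
    [[-2.1, -12, 0], -0.33, 0.1],
    [[-2.2, -12.6, 0], -0.345, 0.1],
  ],
)

```text
time: 20.6
tcp_pos: [0.5332, -0.0376, 0.1353]
tcp_rot: [-0.0, 0.992, 0.128, -0.0]
ft_force: [-0.2, -0.3, -4.6]
grip_width: 0.211
```

```bash
python3 go.py .526,.0605,.136,.363 .526,.0605,.106,.363
```

```text
t 20.6 tcp [ 0.5332 -0.0376  0.1353] yaw 0.2573 tilt 0.06 w 0.211 F [-0.2 -0.3 -4.6] j [-0.12 -0.16  1.85  0.    1.45  1.2 ]
.526,.0605,.136,.363 shift [ 0.718 -3.868 -0.028] roll -0.1057
.526,.0605,.106,.363 shift [ 0.719 -3.867  1.172] roll -0.1057
```

Call:
carry_out(
  plan=[
    [[0.1, -0.8, 0], -0.02, 0.1],
    [[0.3, -1.7, 0], -0.045, 0.1],
    [[0.5, -2.6, 0], -0.07, 0.1],
    [[0.6, -3.4, 0], -0.095, 0.1],
    [[0.7, -3.8, 0], -0.105, 0.1],
    [[0.7, -3.8, 0], -0.105, 0.1],
    [[0.7, -3.8, 0.4], -0.105, 0.1],
    [[0.7, -3.8, 0.8], -0.105, 0.1],
    [[0.7, -3.8, 1.1], -0.105, 0.1],
    [[0.7, -3.8, 1.1], -0.105, 0.1],
    [[0.7, -3.8, 1.1], -0.105, 0.1],
    [[0.7, -3.8, 1.1], -0.105, 0.1],
  ],
)

```text
time: 21.8
tcp_pos: [0.5273, 0.0567, 0.1088]
tcp_rot: [0.0, 0.984, 0.179, 0.0]
ft_force: [0.3, 0.0, -5.5]
grip_width: 0.213
```

```bash
python3 go.py .526,.0605,.106,.363;  python3 - <<'E'
from h import *
a=snapshot("top");d=snapshot("scene");crop(a,302,220,65,"a.png",6);crop(d,345,225,65,"b.png",6)
cv2.imwrite("pics/hold.png",np.hstack([cv2.resize(cv2.imread("pics/"+x),(400,400)) for x in("a.png","b.png")]))
E
```

```text
t 21.8 tcp [0.5273 0.0567 0.1088] yaw 0.3596 tilt 0.03 w 0.213 F [ 0.3  0.  -5.5] j [ 0.06 -0.15  1.89 -0.    1.41  1.27]
.526,.0605,.106,.363 shift [ 0.006 -0.161  0.111] roll -0.0034
```

View pics/hold.png

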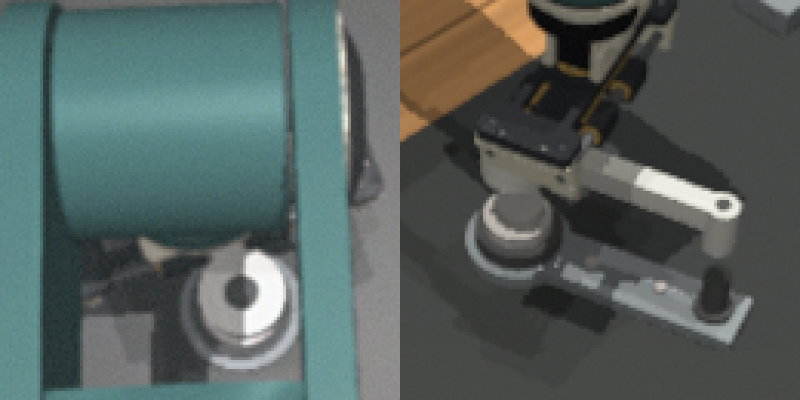

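View pics/b.png

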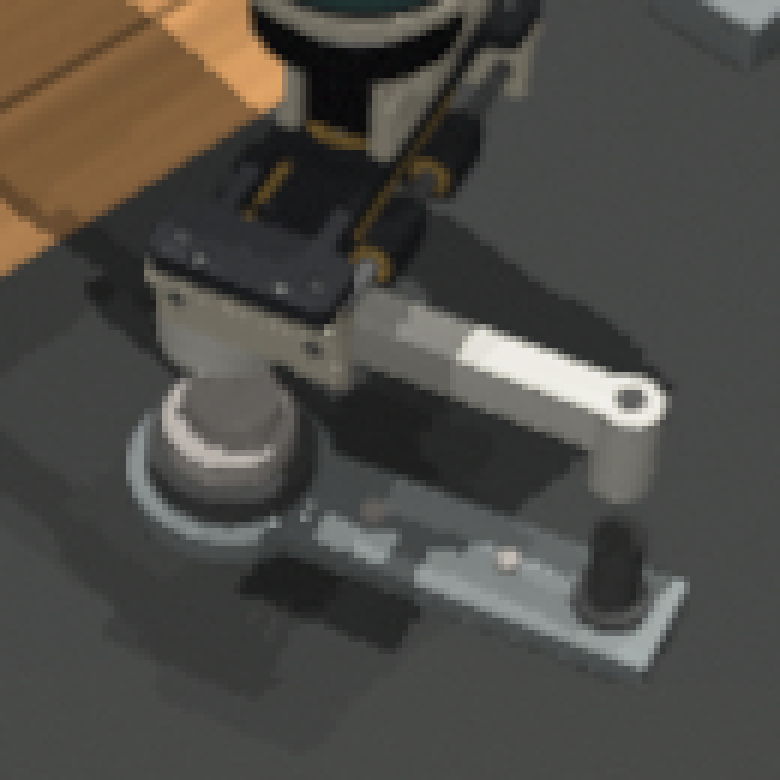

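The lever hangs over the fixture. In the top view the boss hole is at about (315.6,249.9), and in the scene view the eye hole is at about (385,226). The lever is 4 mm short in y, so I'll correct that and let it settle.

Call:
carry_out(
  plan=[
    [[0, -0.08, 0.05], 0, 0.1],
    [[0, -0.15, 0.08], -0.003, 0.1],
    [[0, -0.15, 0.08], -0.003, 0.1],
    [[0, -0.15, 0.08], -0.003, 0.1],
    [[0, -0.15, 0.08], -0.003, 0.1],
    [[0, -0.15, 0.08], -0.003, 0.1],
    [[0, -0.15, 0.08], -0.003, 0.1],
    [[0, -0.15, 0.08], -0.003, 0.1],
    [[0, -0.15, 0.08], -0.003, 0.1],
    [[0, -0.15, 0.08], -0.003, 0.1],
  ],
)

```text
time: 22.9
tcp_pos: [0.5257, 0.0603, 0.1064]
tcp_rot: [-0.0, 0.984, 0.18, -0.0]
ft_force: [-0.8, -0.2, -5.7]
grip_width: 0.211
```

```bash
python3 go.py .526,.0605,.106,.363;  python3 - <<'E'
from h import *
a=snapshot("top");d=snapshot("scene");z=get_state()["tcp_pos"][2]-.0109+.044
def hole(d,box,thr):
    u0,v0,u1,v1=box;g=cv2.cvtColor(d["color"],cv2.COLOR_RGB2GRAY);m=np.zeros_like(g);m[v0:v1,u0:u1]=(g[v0:v1,u0:u1]<thr)*255
    for c in cv2.findContours(m,cv2.RETR_EXTERNAL,cv2.CHAIN_APPROX_NONE)[0]:
        if 8<=len(c)<60:
            e=cv2.fitEllipse(c);print(np.round(e[0],1),np.round(e[1],1),onz(d,e[0],z).round(4))
print("boss");hole(a,(308,240,323,258),110);print("eye");hole(d,(379,219,391,231),140)
crop(a,315,250,25,"a2.png",12);crop(d,345,230,65,"b2.png",6)
E
```

```text
t 22.9 tcp [0.5257 0.0603 0.1064] yaw 0.3627 tilt 0.0 w 0.211 F [-0.8 -0.2 -5.7] j [ 0.07 -0.15  1.89  0.    1.4   1.27]
.526,.0605,.106,.363 shift [ 0.012 -0.003  0.017] roll -0.0003
boss
[312.4 250.1] [8.8 9.9] [0.4766 0.0419 0.1395]
eye
[378.7 230.4] [3.1 3.6] [0.6337 0.0809 0.1395]
[385.5 225.9] [2.3 3.5] [0.6346 0.1019 0.1395]
[386.2 220.3] [ 3.4 13. ] [0.6242 0.1154 0.1395]
```

View pics/a2.png

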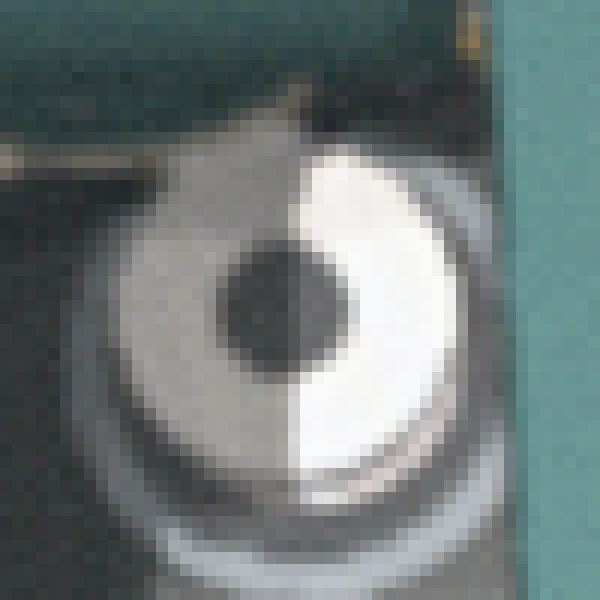

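View pics/b2.png

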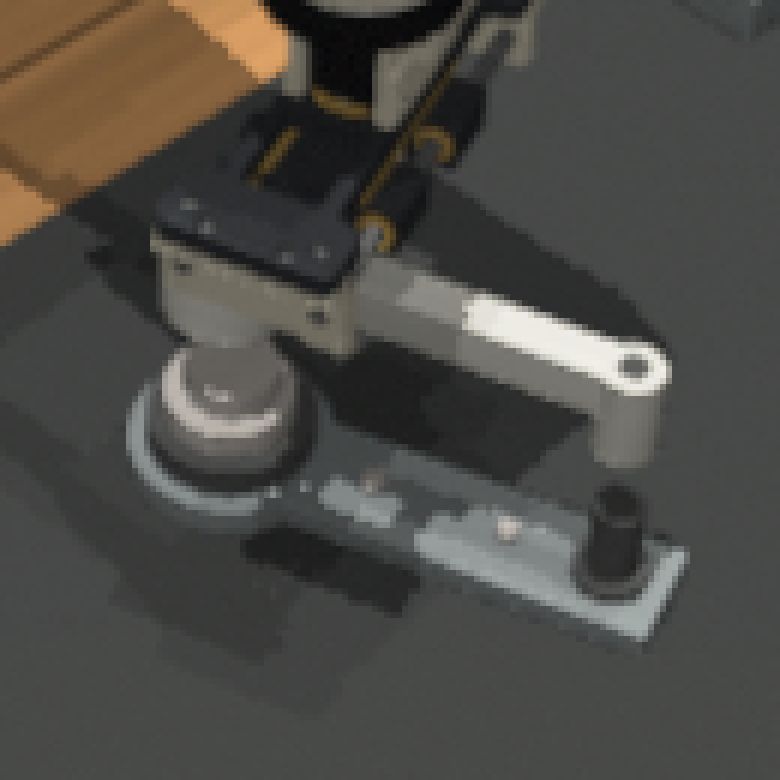

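The boss hole at (312.4,250.1) casts to (0.4766, 0.0419), and the eye hole at (385.5,225.9) casts to (0.6346, 0.1019). Both are within 1 mm of the plate and the post. The lever is level, with a clear gap above the stack and the post. Handing in.

```bash
python3 -c "
from rig import close_job
print(close_job())"
```

```text
the job is handed in; nothing more can be done
None
```

I stacked both discs on the plate, picked up the lever at its balance point, and handed the job in with the arm still holding it over the fixture. It took about 23 s of the 70 s allowed; `close_job()` gave no verdict.

What my last checks showed:

- **Discs:** the large disc is about 2 mm from the plate's centre and the small one about 2–3 mm (limit 8 mm). Both looked flat and let go before I fetched the lever.
- **Lever position:** the boss measured (0.4766, 0.0419) against the plate at (0.476, 0.042). The eye measured (0.6346, 0.1019) against the post at (0.634, 0.102). Each came from one camera view only, because the arm hid the other.
- **Lever hold:** the underside is about 37 mm above the stack and the tool tilt reads about 0°. The grip was within about 1 mm of the balance point at pickup, and the grip opening matches the bar at about 20 mm.
- **Bystanders:** my path stayed clear of the tin, the control box and the screwdriver, but I did not re-measure where they are.

No check failed. The two cameras disagreed by 1–2 mm, which is within their stated calibration.

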